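# Set the airing gauge and hold the damp box lid at its mark

## Task

Slip the loose stoneware collar over the gauge post so that it sits down flat on the post's stop, and let go of it. Then lift the sprung lid of the damp box by its bar handle until the bar is level with the middle of the collar, and finish while still holding it there, steady: do not let go, for the lid pulls itself shut. Leave the figurine, the beaker and the brush alone.

Things in the scene. Friction and masses are not known exactly. Their poses are not given: they have to be found in the camera images.
- collar_mid (a point): loose stoneware collar: plain white thick-walled ring standing on end on the bench, outside diameter 50 mm, hole 22 mm straight through, 36 mm high, about 0.12 kg. This point is its centre, half-way up; z is its axis. It stands far left or far right (a white beaker, taller and closed at the bottom, stands on the other side)
- post_tip (a point): top end of the upright post of the gauge stand: steel post 18 mm in diameter with a slightly tapered top, its tip 285 mm above the bench, on a fixed round foot 80 mm across and 14 mm high. The stand is beside the damp box, on the left or the right. Point on the post's axis, at the tip
- stop_top (a point): centre of the upper face of the stop, a dark steel disc 34 mm in diameter and 20 mm thick clamped tightly on the post (it does not slip under ordinary pushes). Its height differs from day to day, 199 to 239 mm above the bench. The seated collar rests on this face, so the collar's centre is then 18 mm above this point; z is up
- damp_box: grey sheet-steel box, fixed, 200 mm deep (x) by 240 mm wide (y), rim 120 mm high. Origin at the centre of its underside; its own -x is the front, where the bar handle is, its +x side carries the hinge; turned up to 0.2 rad about vertical
- bar_mid (a point): middle of the lid's bar handle: round steel bar, 12 mm thick, 110 mm long, parallel to the hinge, 60 mm in front of the lid's front edge (262 mm from the hinge axis, 7 mm above it when shut: 128 mm above the bench), on two arms at its ends; free space below it and 54 mm between bar and box. Its x, y, z match the box's when shut and turn with the lid
- figurine: terracotta figurine, 72 mm across and 140 mm high, beside the box on the side away from the gauge stand; origin under its base; leave alone
- beaker: white beaker, 60 mm across and 55 mm high, loose; origin under its base; leave alone
- slip_brush: brush lying flat on the bench in front of the box, roughly left to right; leave alone
- lid (a joint): opening angle of the box lid, 0 shut to 1.3 rad. The lid is a plate 202 x 244 x 14 mm, about 0.6 kg, covering the box; it hinges about the box's own y direction on an axis along the rear rim (100 mm behind the box's centre, 121 mm above the bench). Its front edge rises as it opens; a spring pulls it shut: about 6 N up at the bar when shut, 8 N at 0.5 rad; let go, it shuts
Mind the look-alikes: they are no part of the job. Leave any purple look-alike of the part that bears collar_mid alone.

How it is judged:
On the way:
1. with the lid still shut, the collar sits flat on the stop around the post, let go (horizontal distance between collar_mid and stop_top below 0.005 m and z of collar_mid in the frame of stop_top between 0.013 and 0.022 m and angle between collar_mid's own z axis and vertical below 0.08 rad and contact force between the fingers and collar below 0.2 N and value of joint lid below 0.06 rad), for 0.2 s.
At the end, for the whole second after the job is handed in: Fingers hold the lid still (under 0.08 rad/s, at least 1 N) with the middle of its bar within 15 mm in height of the seated collar's middle (18 mm above the stop); the collar sits flat on the stop around the post (axis within 5 mm, height 5 mm, tilt 0.08 rad) (z of bar_mid in the frame of stop_top between 0.003 and 0.033 m and velocity of joint lid between -0.08 and 0.08 rad/s and contact force between the fingers and lid above 1 N and horizontal distance between collar_mid and stop_top below 0.005 m and z of collar_mid in the frame of stop_top between 0.013 and 0.022 m and angle between collar_mid's own z axis and vertical below 0.08 rad); the arm keeps its last pose, push and grip.
It fails at once if the figurine is disturbed (distance of figurine from where it was at the start of the episode above 0.03 m).
It fails at once if the beaker is disturbed (distance of beaker from where it was at the start of the episode above 0.03 m).
It fails at once if the brush is disturbed (distance of slip_brush from where it was at the start of the episode above 0.03 m).
It also fails if it takes over 70 s, if anything falls off the work surface, if the arm or the gripper's body presses on something with over 40 N, if the wrist force passes 120 N, or if a joint passes its speed limit or range.

## Robot

A 6-joint arm with a two-finger parallel gripper is mounted at the origin on the work surface. World frame = base frame: x ahead of the robot, y to its left, z up, the work surface at z = 0. Lengths are in m, angles in rad, forces in N, time in s.
With the tool pointing down it reaches from about 0.375 to 0.925 m from the base axis. Payload 5.7 kg.
Tool frame: the origin (TCP) lies midway between the tips of the shut fingers; the grasp point (between the pads) lies 19 mm behind it; z points along the fingers, y is the line along which they close (so a half turn about z gives the same grasp; the last joint's range is limited). The gripper opens to 88 mm and grips with 3 to 60 N. Pads are 20 mm wide; open, the fingers measure 115 mm over their backs; the gripper's body (75 mm by 178 mm) begins 61 mm behind the grasp point.
Start: joints at [1.083, 0.359, 1.51, -0, 1.272, -0.115], TCP at [0.219, 0.559, 0.223] pointing down, gripper open.
Joint ranges: [-2.97, 2.97], [-1.01, 2.36], [0.21, 2.38], [-0.96, 4.11], [0.2, 2.71], [-2.98, 2.98]. Speed limits (rad/s): [2.39, 2.39, 3.14, 3.14, 3.14, 3.14].

## Interface

Orientations are given as a unit quaternion [x, y, z, w].
In Python, from bench import move_ptp, servo_line, goto_joints, move_gripper, sleep, inverse_kinematics, capture, PlanningError, close_job, spot_in, silhouettes, current_clock, current_joint_pos, current_qvel, current_joint_torque, current_position, current_orientation, current_force, current_torque, current_finger_gap, current_grip_force gives the robot as it stands. Calls block until the motion is done:
- move_ptp(position, orientation): joint-space move of the TCP to a pose.
- servo_line(position, orientation=None, rate=0.15, contact_N=None): straight line of the TCP; orientation=None keeps the orientation; rate is the mean speed in m/s. With contact_N (N) it stops when the force on the tool has changed by that much, and returns True; else False.
- goto_joints(angles): joint-space move.
- move_gripper(opening): finger opening in m; the grip force is fixed at half the most; returns when the fingers have stopped.
- sleep(seconds).
- inverse_kinematics(position, orientation): joint angles nearest the present ones, or None.
- capture(name): name is "side" or "top" or "wrist"; returns a dict with "image" (384x512x3 uint8, blue, green, red), "range_z" (384x512 float32, m along the optical axis (not along the pixel's ray), 0 where there is no reading), "intrinsics" (3x3 intrinsics, pixels), "R" (3x3) and "t" (3): a world point X has camera coordinates R X + t. Camera axes: x right, y down, z forward; pixel columns grow to the right and rows downward; lengths in m; the calibration is good to about 2 mm. The wrist camera is an equidistant fisheye: a pixel r from the principal point sees the ray r / f radians off the axis. A picture is of the moment at which its call begins.
A pose or a line that the arm cannot do raises PlanningError and nothing moves.
- close_job(): hands the job in; it is judged then, once.
Trained networks look in the newest picture that a camera, given by its name, has taken for a name from the list of things; names that differ only in an ending like _2 or _b are one class to them, and where a whole thing is asked for, a point or a joint stands for the part that bears it (a point fixed in the world has none). Each returns a list of dicts, best first, with "conf" (0 to 1); they miss things now and then, are a little off and sometimes report something else, mostly with a low value. They report only what shows in the picture. A call takes as long as a camera call. They do not tell look-alikes from the thing itself.
- spot_in(camera, query): "xy" ([column, row] in pixels, amid what is visible of it).
- silhouettes(camera, query): "region" (384x512 bool, what is visible of it) and "xy" ([column, row] in pixels, amid what is visible of it).
Readings, each from a call of its own:
- current_clock(): time.
- current_joint_pos(): joint angles.
- current_qvel(): joint speeds.
- current_joint_torque(): joint torques, N m.
- current_position(): TCP position.
- current_orientation(): TCP orientation.
- current_force(): force on the tool from outside, world axes, zero at the start.
- current_torque(): the same for the moment, N m.
- current_finger_gap(): finger opening in m.
- current_grip_force(): force on a finger pad.
Only numpy, scipy, OpenCV 4.12 (cv2) and the standard library are available. Lean on these libraries where they do the work, as an engineer would, in place of code of your own. Each camera call takes 0.05 s, during which the arm holds its last target. There are 200 camera calls.

## Working session

There is one attempt and no reset: what is moved stays moved. The work goes in short steps, each a Python script; the robot and the scene stay as the last script left them, time stands still between calls to the robot, and variables do not carry over. Pictures are saved under pics/ and viewed, at most 10 in all, crops included, and the job is handed in when it is done.

```bash
mkdir -p pics; cat > h.py <<'E'
import numpy as np, cv2
from bench import *
from scipy.spatial.transform import Rotation as Rn
def cloud(c):
    d=c["range_z"];K=np.array(c["intrinsics"]);R=np.array(c["R"]);t=np.array(c["t"])
    v,u=np.mgrid[:384,:512]
    P=np.stack([(u-K[0,2])/K[0,0]*d,(v-K[1,2])/K[1,1]*d,d],-1)
    W=(P-t)@R
    W[d<=0]=np.nan
    return W
def down(yaw):  # tool down, tool y axis at heading yaw+90
    return (Rn.from_euler('z',yaw)*Rn.from_euler('x',np.pi)).as_quat()
E
python3 - <<'E'
from h import *
ims=[]
for n in("side","top"):
    c=capture(n);W=cloud(c);ims.append(c["image"]);np.savez(f"{n}.npz",W=W,im=c["image"],K=c["intrinsics"],R=c["R"],t=c["t"])
    print(n,-np.array(c["R"]).T@c["t"])
    for q in("collar_mid","post_tip","stop_top","damp_box","bar_mid","figurine","beaker","slip_brush"):
        for s in silhouettes(n,q)[:3]:
            m=s["region"];p=W[m]; 
            print(q,round(s["conf"],2),np.round(s["xy"]),m.sum(),np.nanmedian(p,0).round(3),np.nanpercentile(p,[2,98],axis=0).round(3).tolist())
        if q in("post_tip","stop_top"): print(' spot',[(np.round(s["xy"]),round(s["conf"],2)) for s in spot_in(n,q)[:2]])
cv2.imwrite("pics/a.png",ims[0]);cv2.imwrite("pics/b.png",ims[1])
print(current_orientation(),current_position(),current_clock())
E
```

```text
side [ 0.36020152 -1.12040855  0.7854047 ]
collar_mid 0.93 [245. 327.] 450 [ 0.468 -0.473  0.03 ] [[0.446, -0.486, -0.001], [0.492, -0.438, 0.038]]
collar_mid 0.69 [223. 279.] 292 [ 0.434 -0.29   0.031] [[0.411, -0.302, 0.003], [0.457, -0.255, 0.038]]
collar_mid 0.67 [224. 303.] 332 [ 0.423 -0.383  0.029] [[0.4, -0.395, 0.002], [0.446, -0.354, 0.038]]
post_tip 0.78 [258. 257.] 873 [ 0.552 -0.248  0.056] [[0.518, -0.279, -0.0], [0.589, -0.208, 0.277]]
 spot [(array([258., 251.]), 0.7), (array([237., 184.]), 0.5)]
stop_top 0.3 [273. 203.] 3623 [ 0.649 -0.067  0.131] [[0.51, -0.097, 0.005], [0.754, 0.149, 0.14]]
 spot [(array([259., 211.]), 0.58)]
damp_box 0.67 [272. 202.] 3483 [ 0.653 -0.07   0.131] [[0.537, -0.097, 0.005], [0.754, 0.141, 0.14]]
bar_mid 0.91 [273. 193.] 1971 [0.648 0.01  0.136] [[0.494, -0.095, 0.124], [0.748, 0.149, 0.14]]
figurine 0.84 [238. 181.] 252 [0.56  0.231 0.076] [[0.54, 0.213, 0.002], [0.582, 0.258, 0.134]]
figurine 0.25 [274. 192.] 1872 [0.65  0.011 0.136] [[0.507, -0.094, 0.125], [0.748, 0.148, 0.14]]
beaker 0.52 [210. 179.] 173 [0.467 0.33  0.038] [[0.44,
[... 938 characters left out ...]
]
bar_mid 0.22 [304. 214.] 582 [ 0.547 -0.235  0.016] [[0.517, -0.275, 0.001], [0.589, -0.205, 0.285]]
figurine 0.93 [146. 210.] 458 [0.56  0.237 0.076] [[0.537, 0.216, 0.008], [0.596, 0.268, 0.137]]
figurine 0.51 [304. 216.] 567 [ 0.547 -0.235  0.016] [[0.519, -0.275, 0.006], [0.587, -0.205, 0.285]]
beaker 0.54 [113. 241.] 315 [0.467 0.356 0.025] [[0.44, 0.32, -0.001], [0.492, 0.374, 0.058]]
beaker 0.18 [343. 262.] 210 [ 0.423 -0.366  0.034] [[0.401, -0.39, 0.0], [0.444, -0.344, 0.043]]
slip_brush 0.87 [231. 257.] 602 [ 0.432 -0.016  0.018] [[0.415, -0.129, 0.003], [0.455, 0.056, 0.026]]
[ 1.85320621e-01  9.82678108e-01 -5.89830209e-05 -1.18146642e-05] [0.21851975 0.558741   0.2226209 ] 1.1
```

View pics/a.png

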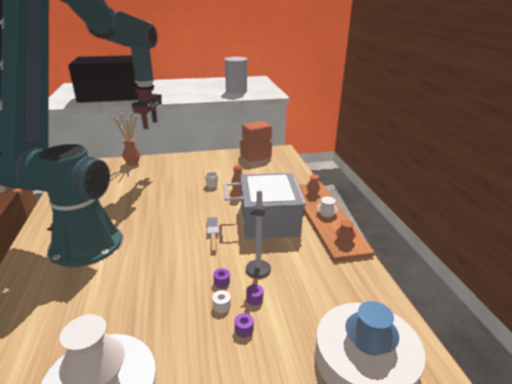

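View pics/b.png

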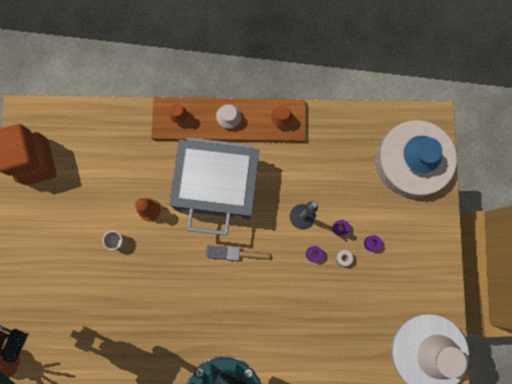

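The top view shows the white ring at (345,258), and the side view shows it at (221,301). Candidates for the collar in the top view are:
- the white ring at (345,258)
- purple rings at (315,254), (341,227) and (373,243)
- the white beaker at (113,241)

I choose the white ring. The gauge stand is at (305,215) and the figurine at (147,209). The bar is at (208,232) and the brush at (237,253).

Next I measure the post and bar, and hover over the collar for a close crop.

```bash
cat > m.py <<'E'
from h import *
from scipy.optimize import least_squares
for n in("side","top"):
    f=np.load(n+".npz");W=f["W"];im=f["im"].astype(int);cam=-f["R"].T@f["t"]
    P=W.reshape(-1,3);C=im.reshape(-1,3)
    # white collar: white and near
    d=np.hypot(P[:,0]-.423,P[:,1]+.368)
    k=(d<.034)&(P[:,2]>.028)&(P[:,2]<.045);print(n,"collar top pts",k.sum(),P[k].mean(0).round(4),((P[k].max(0)+P[k].min(0))/2).round(4), C[k].mean(0).round())
    q=np.hypot(P[:,0]-.548,P[:,1]+.237)<.05
    k=q&(P[:,2]>.24);print(" post",k.sum(),P[k].mean(0).round(4),P[k].max(0).round(4),P[k].min(0).round(4))
    def cyl(k,r):
        s=least_squares(lambda c:np.hypot(P[k,0]-c[0],P[k,1]-c[1])-r,[.55,-.24],loss='soft_l1',f_scale=.002)
        return s.x.round(4),k.sum()
    print(" cyl post",cyl(q&(P[:,2]>.03)&(P[:,2]<.19),.009),cyl(q&(P[:,2]>.245)&(P[:,2]<.275),.009))
    h=np.histogram(P[q,2],bins=np.arange(.15,.3,.005));print(" hist",h[0])
    for z in np.arange(.19,.285,.005):
        k=q&(abs(P[:,2]-z)<.0025)
        if k.sum(): print("  z %.3f n %d width %.4f"%(z,k.sum(),np.hypot(*(np.ptp(P[k,:2],axis=0)))))
    # bar
    k=(abs(P[:,2]-.131)<.012)&(P[:,0]>.46)&(P[:,0]<.52)&(abs(P[:,1]-.05)<.08)
    Q=P[k];print(" bar",k.sum(),Q.mean(0).round(4)); 
    k=(abs(P[:,2]-.138)<.01)&(P[:,0]>.5)&(abs(P[:,1]-.03)<.15)
    r=cv2.minAreaRect(P[k,:2].astype(np.float32));print(" lid",k.sum(),r)
E
python3 m.py
python3 - <<'E'
from h import *
q=down(0.0)
move_ptp([.40,-.33,.30],q)
print(current_position().round(4) if hasattr(current_position(),'round') else current_position(),current_joint_pos())
c=capture("wrist");print(c["intrinsics"],c["R"],c["t"])
cv2.imwrite("pics/w1.png",c["image"])
for s in silhouettes("wrist","collar_mid"):print(s["conf"],s["xy"],s["region"].sum(),c["image"][s["region"]].mean(0).round())
E
```

```text
side collar top pts 196 [ 0.4227 -0.3724  0.0348] [ 0.423  -0.3701  0.0338] [212. 218. 228.]
 post 96 [ 0.5522 -0.246   0.2656] [ 0.5628 -0.2363  0.2853] [ 0.5448 -0.2527  0.2402]
 cyl post (array([ 0.5541, -0.2398]), np.int64(250)) (array([ 0.5538, -0.2399]), np.int64(57))
 hist [ 8  8 10  8  8  8  9  9 10  7  8  3 14 19 25 45 12  9  9  7 10  9 10  9
 12 10 17  3  0]
  z 0.190 n 7 width 0.0134
  z 0.195 n 9 width 0.0161
  z 0.200 n 7 width 0.0117
  z 0.205 n 5 width 0.0159
  z 0.210 n 5 width 0.0177
  z 0.215 n 21 width 0.0421
  z 0.220 n 24 width 0.0453
  z 0.225 n 23 width 0.0360
  z 0.230 n 38 width 0.0435
  z 0.235 n 11 width 0.0170
  z 0.240 n 8 width 0.0150
  z 0.245 n 8 width 0.0152
  z 0.250 n 9 width 0.0165
  z 0.255 n 11 width 0.0158
  z 0.260 n 9 width 0.0158
  z 0.265 n 7 width 0.0154
  z 0.270 n 13 width 0.0211
  z 0.275 n 10 width 0.0191
  z 0.280 n 10 width 0.0211
 bar 90 [0.4977 0.0369 0.1303]
 lid 1816 ((1.1575968265533447, 0.03799382597208023), (1.3122944831848145, 0.2672633230686188), 0.6287371516227722)
top collar top pts 168 [ 0.4237 -0.3677  0.0358] [ 0.4242 -0
[... 786 characters left out ...]
534656524658, 0.2706707715988159), 83.86661529541016)
[ 0.4004 -0.3295  0.2999] [-8.21957525e-01  1.75898490e-01  1.57211899e+00  1.87522424e-04
  1.39370215e+00  7.47665700e-01]
[[297.31863964   0.         257.74777961]
 [  0.         297.31863964 191.90898476]
 [  0.           0.           1.        ]] [[ 2.34862088e-04 -9.99999870e-01  4.51778348e-04]
 [-9.59556188e-01 -9.81800250e-05  2.81517161e-01]
 [-2.81517081e-01 -4.99624418e-04 -9.59556087e-01]] [-0.32882675  0.32777964  0.57726276]
0.84 [218.9, 137.7] 809 [146.  54. 115.]
0.81 [286.9, 148.0] 774 [209. 219. 228.]
0.71 [49.7, 39.2] 9119 [131. 131. 131.]
0.65 [346.9, 117.3] 894 [141.  49. 109.]
0.62 [288.0, 77.4] 870 [108.  43.  87.]
```

View pics/w1.png

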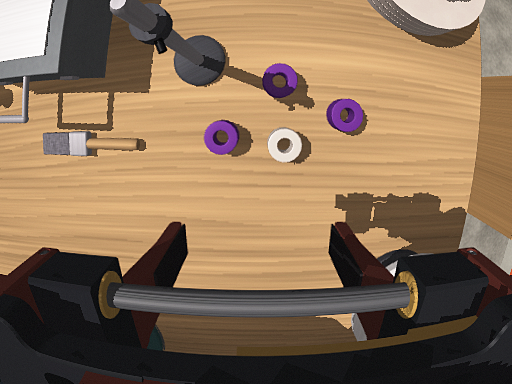

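The wrist view shows the plain white ring at (285,146) on the bench, open straight through. Purple look-alikes are at (221,137), (346,115) and (280,80), and the stand foot is at (200,60). Both cameras put the post at (0.554,-0.240) and the collar at (0.4235,-0.3685). I'll grasp it twice at 90° so it self-centres, then lift.

```bash
python3 - <<'E'
from h import *
x,y=.4237,-.3683
move_gripper(.074)
move_ptp([x,y,.12],down(-np.pi/2) if inverse_kinematics([x,y,.12],down(-np.pi/2)) is not None else down(np.pi/2))
print(current_joint_pos()[5])
print(servo_line([x,y,.005],rate=.1,contact_N=8), current_position())
move_gripper(.04);print("gap",current_finger_gap(),current_grip_force())
move_gripper(.07)
servo_line([x,y,.06]);move_ptp([x,y,.06],down(0))
print(servo_line([x,y,.005],rate=.1,contact_N=8))
move_gripper(.04);print("gap",current_finger_gap(),current_grip_force(),current_position(),current_force())
servo_line([x,y,.15])
move_ptp([.554,-.240,.36],down(0))
print("gap",current_finger_gap(),current_position(),current_force(),current_clock())
c=capture("wrist");cv2.imwrite("pics/w2.png",c["image"])
c=capture("side");cv2.imwrite("pics/s2.png",cv2.resize(c["image"][120:300,170:350],(720,720)[:2],interpolation=cv2.INTER_CUBIC)[:600])
E
```

```text
2.302088804941589
False [ 0.42410092 -0.36870194  0.00555614]
gap 0.04935819714384749 30.000682566314936
False
gap 0.04961831431140259 30.000971099361777 [ 0.42400843 -0.36856823  0.00556855] [-0.52812657  0.62962596  4.4379169 ]
gap 0.04977457444750822 [ 0.5530049  -0.24023844  0.35820642] [-0.19326174 -0.66717766 -1.21825387] 13.8333
```

```bash
cat > rel.py <<'E'
from h import *
from scipy.optimize import least_squares
def rel(zb):  # zb = height of collar base
    for n in("side","top"):
        c=capture(n);P=cloud(c).reshape(-1,3);C=c["image"].reshape(-1,3).astype(int)
        q=np.hypot(P[:,0]-.554,P[:,1]+.24)<.04
        white=(C.min(1)>110)&(np.ptp(C,axis=1)<60)
        k=q&white&(P[:,2]>zb+.003)&(P[:,2]<zb+.032)
        f=lambda k,r:least_squares(lambda s:np.hypot(P[k,0]-s[0],P[k,1]-s[1])-r,[.55,-.24],loss='soft_l1',f_scale=.002).x
        kp=q&(P[:,2]>.03)&(P[:,2]<.19)
        print(n,k.sum(),"collar",f(k,.025).round(4) if k.sum()>5 else None,"post",f(kp,.009).round(4),"collar z",np.percentile(P[q&white&(P[:,2]>.2),2],[2,98]).round(4) if k.sum() else None)
        cv2.imwrite(f"pics/{n}_last.png",cv2.resize(c["image"][120:270,190:390],(800,600),interpolation=cv2.INTER_CUBIC))
E
python3 - <<'E'
from rel import *
servo_line([.554,-.240,.305],down(0))
sleep(.3);p=current_position();print(p,current_orientation());rel(p[2]-.0055)
E
```

```text
[ 0.55444715 -0.24025669  0.30597244] [9.99999636e-01 1.85916761e-05 7.33936992e-04 4.35212124e-04]
side 97 collar [ 0.5551 -0.2415] post [ 0.5538 -0.2398] collar z [0.2299 0.5535]
top 0 collar None post [ 0.5544 -0.2403] collar z None
```

View pics/side_last.png

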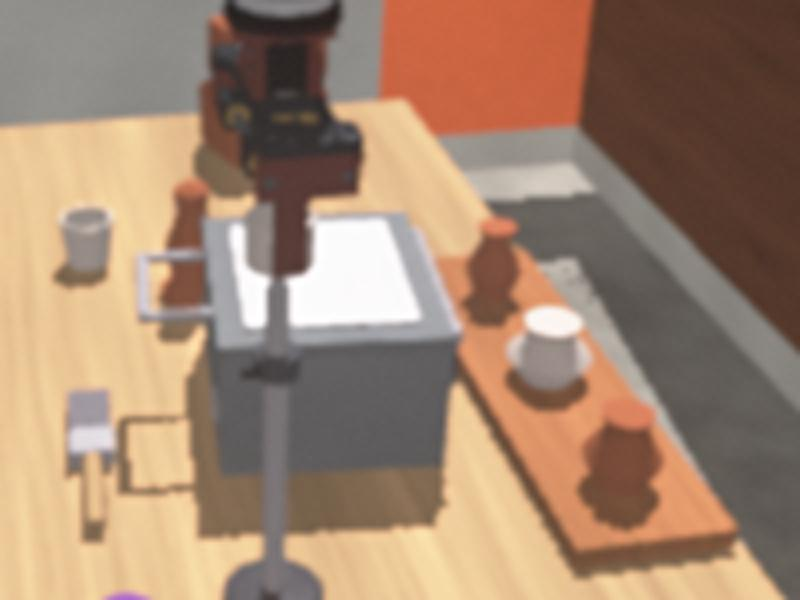

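The side view shows the gripped collar just above the post tip at (277,280), aligned with it. I'll lower it with contact stops, plus a small search if it catches early.

```bash
python3 - <<'E'
from h import *
x,y=.554,-.240
offs=[(0,0)]+[(r*np.cos(a),r*np.sin(a)) for r in(.0015,.003) for a in np.arange(0,6.2,np.pi/3)]
for dx,dy in offs:
    servo_line([x+dx,y+dy,.303],rate=.1)
    hit=servo_line([x+dx,y+dy,.215],rate=.04,contact_N=6)
    p=current_position();print(dx,dy,hit,p,current_force())
    if p[2]<.262:break
    if current_clock()>32:break
print(current_clock(),current_finger_gap())
E
```

```text
0 0 True [ 0.55393179 -0.24000987  0.2340188 ] [0.83494742 0.27206359 2.62106245]
16.6417 0.04985607796195665
```

```bash
python3 - <<'E'
from rel import *
move_gripper(.08);print(current_force(),current_grip_force())
servo_line([.554,-.240,.37],rate=.15)
move_ptp([.45,-.0,.36],down(0))
rel(.2285);print(current_clock())
for n in("side","top"):
    c=capture(n);P=cloud(c).reshape(-1,3)
    # lid plane and bar
    k=(abs(P[:,2]-.138)<.008)&(P[:,0]>.535)&(P[:,0]<.78)&(abs(P[:,1]-.035)<.135)
    r=cv2.minAreaRect(P[k,:2].astype(np.float32));print("lid",k.sum(),r,np.median(P[k,2]))
    k=(P[:,2]>.115)&(P[:,2]<.145)&(P[:,0]>.46)&(P[:,0]<.535)&(abs(P[:,1]-.05)<.09)
    print("bar region",k.sum()); Q=P[k]
    for yb in np.arange(-.04,.13,.01):
        b=Q[abs(Q[:,1]-yb)<.005]
        if len(b):print(round(yb,2),len(b),b[:,0].min().round(4),np.median(b[:,0]).round(4),b[:,0].max().round(4),np.median(b[:,2]).round(4))
E
```

```text
[ 0.38913528  0.43160371 -0.5253044 ] 0.0
side 158 collar [ 0.5539 -0.2405] post [ 0.5541 -0.2398] collar z [0.2314 0.2839]
top 25 collar [ 0.5523 -0.2424] post [ 0.5542 -0.2405] collar z [0.2475 0.2865]
19.4833
lid 1603 ((0.6415351033210754, 0.033245451748371124), (0.24833190441131592, 0.22329600155353546), 83.97044372558594) 0.13621919393287005
bar region 113
-0.02 1 0.5257 0.5257 0.5257 0.13
-0.01 38 0.4844 0.5073 0.5344 0.1296
0.0 7 0.4817 0.4864 0.4993 0.13
0.01 4 0.483 0.487 0.4938 0.1305
0.02 4 0.4846 0.4884 0.4915 0.1313
0.03 6 0.4857 0.4897 0.4931 0.1319
0.04 4 0.4875 0.4894 0.4944 0.1323
0.05 4 0.4889 0.494 0.4963 0.1312
0.06 5 0.4898 0.4941 0.4975 0.1338
0.07 3 0.4913 0.495 0.4992 0.1314
0.08 4 0.4922 0.4945 0.5002 0.132
0.09 4 0.4936 0.4975 0.5013 0.1334
0.1 27 0.4947 0.5178 0.5331 0.1286
0.11 2 0.4958 0.4997 0.5037 0.131
lid 4573 ((0.6574563384056091, 0.0338098406791687), (0.24440734088420868, 0.21130627393722534), 83.91748046875) 0.13707064429233895
bar region 0
```

View pics/side_last.png

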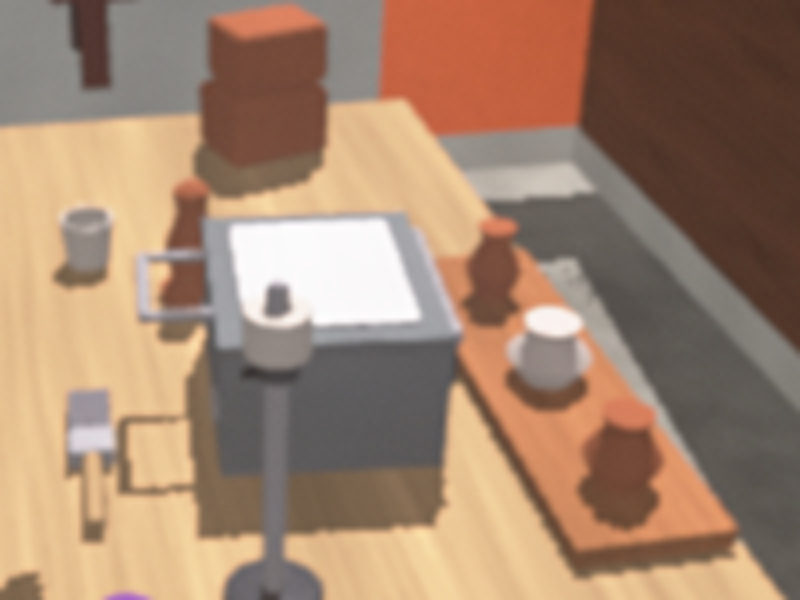

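The side view shows the collar sitting flat on the stop at (278,335), with the post tip through it and the fingers clear. Bar middle is about (0.491,0.0465) and the box yaw about -0.107. Next I grip the bar.

```bash
cat > lid.py <<'E'
from h import *
yaw=-.107;u=np.array([np.cos(yaw),np.sin(yaw),0]);v=np.array([-np.sin(yaw),np.cos(yaw),0]);Z=np.array([0,0,1.])
bar0=np.array([.491,.0465,.128]);H=bar0+.262*u-.007*Z
def pose(th,s,tilt=1.,dz=0):
    R=Rn.from_rotvec(-v*0) 
    Rl=Rn.from_rotvec(v*th)      # +y rotation lifts -x
    b=H+Rl.apply(bar0-H)
    q=Rn.from_rotvec(v*th*tilt)*Rn.from_euler('z',yaw+s*np.pi/2)*Rn.from_euler('x',np.pi)
    return b+q.apply([0,0,.019+dz]),q.as_quat(),b
E
python3 - <<'E'
from lid import *
print(H,pose(.475,1)[2])
for s in(1,-1):
    for th in(0,.25,.475):
        p,q,b=pose(th,s);j=inverse_kinematics(p,q);print(s,th,p.round(3),None if j is None else np.round(j,2))
s=1 if inverse_kinematics(*pose(0,1)[:2]) is not None and abs(inverse_kinematics(*pose(0,1)[:2])[5])<abs((inverse_kinematics(*pose(0,-1)[:2]) if inverse_kinematics(*pose(0,-1)[:2]) is not None else [9]*6)[5]) else -1
print("s",s)
move_gripper(.046)
p,q,_=pose(0,s);move_ptp(p+[0,0,.10],q)
print(servo_line(p,q,rate=.1,contact_N=8),current_position(),p)
c=capture("wrist");cv2.imwrite("pics/w3.png",c["image"])
print(current_clock(),s)
E
```

```text
[0.75150161 0.01851946 0.121     ] [0.52302248 0.04306046 0.24704772]
1 0 [0.491 0.046 0.109] [-0.05  0.35  1.87 -0.    0.93  0.06]
1 0.25 [0.496 0.046 0.174] [-0.06  0.41  1.6   0.01  1.39  0.05]
1 0.475 [0.514 0.044 0.23 ] [-0.06  0.51  1.34  0.02  1.76  0.04]
-1 0 [0.491 0.046 0.109] None
-1 0.25 [0.496 0.046 0.174] None
-1 0.475 [0.514 0.044 0.23 ] None
s 1
False [0.49153681 0.04646726 0.10953585] [0.491  0.0465 0.109 ]
22.7167 1
```

View pics/w3.png

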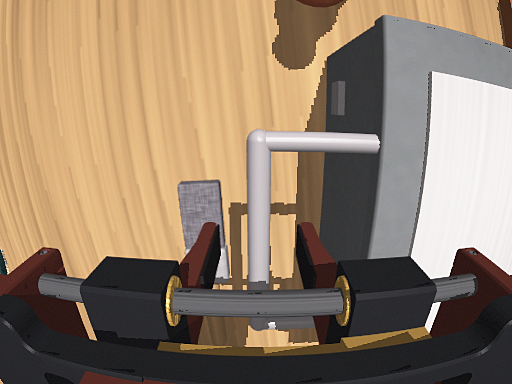

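The wrist view shows the bar at (258,220) running centrally between the open fingers, with the brush at (200,220) well below and clear. I'll close and lift.

```bash
python3 - <<'E'
from lid import *
move_gripper(.005);print("gap",current_finger_gap(),current_grip_force(),current_force())
for th in np.linspace(0,.475,9)[1:]:
    p,q,b=pose(th,1);servo_line(p,q,rate=.06)
    print(th.round(3),current_force().round(1),round(current_finger_gap(),4),(current_position()-p).round(4))
sleep(.3)
print(current_clock(),Rn.from_quat(current_orientation()).apply([0,0,-.019])+current_position())
for n in("side","top"):
    c=capture(n);P=cloud(c);cv2.imwrite(f"pics/{n}_fin.png",cv2.resize(c["image"][120:270,190:390],(800,600)))
    P=P.reshape(-1,3);d=(P-H)@np.stack([u,v,Z],1)
    k=(d[:,0]>-.2)&(d[:,0]<-.05)&(abs(d[:,1])<.11)&(P[:,2]>.14)&(P[:,2]<.26)
    m=np.polyfit(d[k,0],d[k,2],1);print(n,k.sum(),"lid angle",np.arctan(-m[0]),m)
E
```

```text
gap 0.01108510032040069 30.000008046627045 [ 2.22906637 -0.75653814 -0.52453834]
0.059 [ 4.9 -0.3 -6.4] 0.0112 [ 0.0008 -0.0001 -0.0004]
0.119 [ 6.2 -0.1 -7.8] 0.0115 [ 0.0007 -0.0001 -0.0006]
0.178 [ 6.  -0.1 -9. ] 0.0113 [ 0.0006 -0.0001 -0.0008]
0.238 [ 6.8 -0.4 -8.8] 0.0111 [ 0.0005 -0.0001 -0.001 ]
0.297 [  7.3   0.3 -10.1] 0.0108 [ 0.0004 -0.0001 -0.0012]
0.356 [  6.3  -0.2 -10.5] 0.011 [ 0.0002 -0.     -0.0014]
0.416 [  6.3   0.1 -11.4] 0.0111 [ 0.     -0.     -0.0015]
0.475 [  5.1  -1.  -13.1] 0.011 [-0.0001 -0.     -0.0015]
26.925 [0.52291445 0.04301773 0.24562625]
side 934 lid angle 0.42228570170325735 [-0.44931688  0.0236678 ]
top 1323 lid angle 0.43665994545748166 [-0.46670659  0.02239546]
```

View pics/side_fin.png

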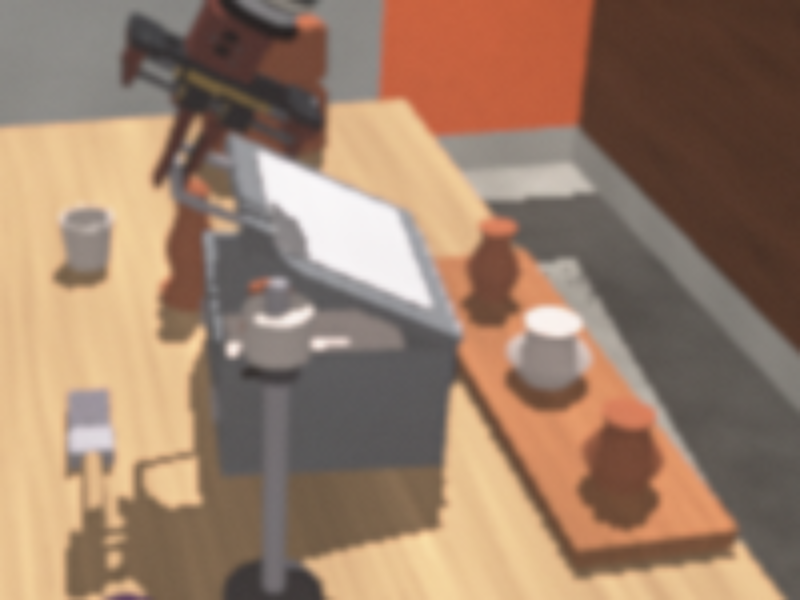

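```bash
python3 - <<'E'
from lid import *
from scipy.stats import theilslopes
c=capture("side");P=cloud(c).reshape(-1,3);d=(P-H)@np.stack([u,v,Z],1)
rho=np.hypot(d[:,0],d[:,2]);ang=np.arctan2(d[:,2],-d[:,0])
k=(d[:,1]>-.12)&(d[:,1]<.1)&(rho>.06)&(rho<.195)&(ang>.3)&(ang<.75)
m=theilslopes(d[k,2],d[k,0]);print("side angle",k.sum(),np.arctan(-m[0]),m[1])
k=(abs(d[:,1])<.062)&(abs(d[:,1])>.02)&(rho>.25)&(rho<.275)&(ang>.3)&(ang<.65)
print("bar",k.sum(),np.median(P[k],0),np.percentile(P[k,2],[5,95]),np.median(ang[k]))
k=(np.hypot(P[:,0]-.554,P[:,1]+.24)<.024)&(P[:,2]>.235)&(P[:,2]<.275)
print("collar top",k.sum(),np.percentile(P[k,2],[5,50,90,97]),current_position(),np.abs(current_qvel()).max(),current_grip_force())
E
```

```text
side angle 993 0.45076119826821603 0.01945295488927201
bar 30 [ 0.52013808 -0.00422204  0.24705849] [0.24210731 0.25097943] 0.506695140599473
collar top 132 [0.24088977 0.26430857 0.26922729 0.27406284] [0.51433195 0.04395933 0.22869828] 0.0019201929291056 29.999004006385803
```

```bash
python3 -c "
from bench import *
print(close_job(),current_clock())"
```

```text
the job is handed in; nothing more can be done
the job is handed in; nothing more can be done
```

The job is handed in: the collar is seated flat on the stop and released, and the gripper is still holding the lid with its bar at about 0.245 m, against about 0.2465 m for the collar's middle; no verdict came back.

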